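# Set the spring pressure of a glass grinder

## Robot

A 6-joint arm with a two-finger parallel gripper is mounted at the origin on the work surface. World frame = base frame: x ahead of the robot, y to its left, z up, the work surface at z = 0. Lengths are in m, angles in rad, forces in N, time in s.
With the tool pointing down it reaches from about 0.375 to 0.9 m from the base axis. Payload 3.1 kg.
Tool frame: the origin (TCP) lies midway between the tips of the shut fingers; the grasp point (between the pads) lies 19 mm behind it (manip.hold_point_z is the distance from the TCP to the grasp point, in m); z points along the fingers, y is the direction in which the jaws open and shut (so a half turn about z gives the same grasp; the last joint's range is limited). The gripper opens to 85 mm and grips with 20 to 120 N. Pads are 22 mm wide; open, the fingers measure 114 mm over their backs; the gripper's body (76 mm by 85 mm) begins 54 mm behind the grasp point. The pads swing forward as they close: fully open they stand 13 mm farther back than shut.
Start: joints at [-1.462, 0.527, 1.433, -0, 1.181, -0.178], TCP at [0.177, -0.599, 0.231] pointing down, gripper open.
Joint ranges: [-3.08, 3.08], [-0.75, 2.2], [0.22, 2.44], [-1.43, 4.57], [0, 2.65], [-2.85, 2.85]. Speed limits (rad/s): [2.79, 2.79, 3.14, 3.14, 3.14, 3.14].

## Interface

Orientations are given as a unit quaternion [x, y, z, w].
In Python, from station import manip gives the robot as it stands.
- The arm moves only by the tool drive_tool, never from a script. Its argument "motion" is one flat list of numbers, 7 for each row, row after row: the shift along the tool's x, y, z in mm, then the turn, a rotation vector about the tool's x, y, z in degrees, then the finger opening in mm, from 0 to 85.4. A call has 1 to 8 rows; each row is the pose to reach, as a shift and turn from the pose measured when the call began, along the tool's axes at that moment; what a row does not reach only later rows make up. A row lasts 1/8 s, in which the tool goes at most 62.5 mm and 10.7 degrees, less where a joint would pass 70% of its speed; a pose out of reach is approached as far as the arm can. A call with a gripper value outside its range is refused whole. The fingers move at their own pace and stop on an object; "force" is the grip in N (left out, the last holds). Time passes only in rows, so rows that repeat a pose let the fingers close. It gives the time, the measured TCP pose, the force and the opening at its end, in the units of the state.
- manip.sense(): the state, without advancing time (a new reading comes with each control period).
- manip.snapshot(name): name is "side" or "top"; returns a dict with "color" (420x560x3 uint8, red, green, blue), "fx", "fy", "cx", "cy" (pixels), "view" (4x4, takes a point from world to camera coordinates). Camera axes: x right, y up, looking along -z (the intrinsics and any distortion apply to the point x, -y, -z); pixel columns grow to the right and rows downward; lengths in m; the calibration is good to about 2 mm. A picture is of the moment at which its call begins. There is no depth.
- manip.sign_off(): hands the job in, once; it reports no verdict.
The state is a dict: "t": time; "q": joint angles; "qd": joint speeds; "tau": joint torques, N m; "tcp_pos": TCP position; "tool_rot": TCP orientation; "force": force on the tool from outside, world axes, zero at the start; "ft_torque": the same for the moment, N m; "finger_gap": opening from 0.0 (shut) to 1.0 (fully open).
Only numpy, scipy, OpenCV 4.12 (cv2) and the standard library are available. Lean on these libraries where they do the work, as an engineer would, in place of code of your own. Each camera call takes 0.05 s, during which the arm holds its last target.

## Task

Set the spring pressure on the small glass grinder: swing the keeper bar well clear of the tension knob (at least a quarter turn), turn the knob clockwise until the sprung arm's pointer stands within the width of the brass set tab, then swing the keeper back over the knob until it is fully home. Move the sprung arm only by its knob, do not shift the tab, and leave the other things on the bench where they are.

Things in the scene. Friction and masses are not known exactly. Their poses are not given: they have to be found in the camera images.
- grinder: small grey bench grinder, fixed, 335 mm deep (x), 250 mm wide (y). Origin on the bench; its sloping front panel faces -x, +y is its left, z up. Flat deck 125 mm high from x 0 to 210 mm; a 112 mm wheel and motor stand on the deck's left rear (y 15 to 125 mm), up to 245 mm high.
- panel_face (a point): point on the sloping panel where the knob's axis meets it; in grinder axes at (-50, -30, 85) mm. x points up the slope, y to the grinder's left, z out of the panel, leaning 30 degrees from vertical towards the grinder's front. The face reaches 80 mm up and down the slope, and y -95 to 155 mm.
- knob_grip (a point): tension knob: black ribbed cylinder 38 mm across, spanning 12 to 44 mm out from the panel, its axis along the panel's z. The point is on the axis, 32 mm out. z is the axis, pointing out; x, y turn with the knob. Clockwise from above tightens: the pointer moves 15 mm per radian (and back again). Needs 0.15 N m, stays where left; grip at any angle, turn in several bites.
- keeper (a joint): flat steel keeper bar, 16 mm wide, 52 to 60 mm out from the panel, on a 20 mm post 75 mm to the left (panel y) of the knob's axis. Rad: 0 is fully home on its stop, the bar lying along panel -y over the knob; grows as it swings clockwise seen from above, down the slope; 1.57 points straight down the slope, 1.9 is the other stop. Takes under 1.5 N at the peg, stays where left.
- keeper_peg (a point): upright round steel peg on the keeper bar's free end, 14 mm across, 95 mm from the pivot axis; it stands 38 mm above the bar, parallel to the panel's z. The point is on its axis, 84 mm out from the panel's face, 14 mm below the peg's top (98 mm out).
- sprung_arm: the sprung member: a steel arm lying level over the deck, 115 mm from its brass spring drum to a sharp pointer tip, with a short limb and cork pad to the left. Origin on its vertical pivot axis 131 mm above the bench; x runs along the pointer. It swings to the grinder's right as the knob is tightened.
- pointer_tip (a point): sharp tip of the sprung arm's pointer, 137 mm above the bench, over the white scale on the deck.
- tab_edge (a point): set mark: brass tab 12 mm wide, 22 mm long, 10 mm tall at the scale's edge, just beyond the pointer tip. The point is the middle of its inner edge, 3 mm farther from the arm's pivot than the tip. x points away from the arm's pivot, y across the tab to the grinder's left: the tip's y in this frame is how far the pointer has still to go (positive: tighten more).
- vase: amber glass vase, 90 mm wide, 115 mm tall; origin under its centre (bystander)
- bottle_form: blue glass bottle form, 76 mm wide, 130 mm tall; origin under its centre (bystander)
- paddle: flat-bladed tool with a wooden handle, lying down; origin at its underside (bystander)
- cork_block: cork block 70 x 50 x 30 mm, on the bench before the sloping panel; origin under its centre (bystander)
- glass_blank: green glass disc, 56 mm across, 16 mm thick; origin under its centre (bystander)
- grit_jar: small closed jar, 56 mm wide, 75 mm tall; origin under its centre (bystander)
- jacks: U-shaped steel tongs, 220 mm long, 70 mm wide, 14 mm thick, lying flat; origin at the middle of the underside (bystander)

How it is judged:
By the outcome, as a careful person would: the job done as asked, in the order asked, and still so for the second after the job is handed in, with the robot touching nothing.
It also fails if it takes over 62 s, if anything falls off the work surface, if the arm or the gripper's body presses on something with over 40 N, if the wrist force passes 120 N, or if a joint passes its speed limit or range.

## Working session

There is one attempt and no reset: what is moved stays moved. The work goes in short steps, Python scripts to look and compute and a tool call to move; the robot and the scene stay as the last step left them, time stands still between calls to the robot, and variables do not carry over. Pictures are saved under pics/ and viewed, and the job is handed in when it is done.

Besides the shell and the picture viewer there is one more tool, called after "Request:" as a command line: name --argument value ..., lists and objects as JSON in quotes. drive_tool: Moves the arm, as the interface text tells. Its arguments: {"type":"object","properties":{"motion":{"type":"array","items":{"type":"number"}},"force":{"type":"number"}},"required":["motion"]}

```bash
mkdir -p pics; ls; python3 - <<'E'
from station import manip
import cv2
print(manip.sense())
for n in("side","top"):
    s=manip.snapshot(n); cv2.imwrite(f"pics/{n}0.png",s["color"][:,:,::-1]); print({k:v for k,v in s.items() if k!="color"})
print(manip.hold_point_z,[a for a in dir(manip) if a[0]!='_'])
E
```

```text
pics
{'t': 0.0, 'q': array([-1.46148801e+00,  5.28456160e-01,  1.43388772e+00, -3.48700225e-06,
        1.18138996e+00, -1.78509923e-01]), 'qd': array([ 0.00095645, -0.00090364, -0.00029253, -0.00177589,  0.00021895,
        0.0007621 ]), 'tau': array([-9.24420237e-04, -4.42359102e+01, -1.78027207e+01, -4.00850140e-04,
        8.36447318e-03, -2.64303779e-07]), 'tcp_pos': array([ 0.17735627, -0.59857242,  0.2303444 ]), 'tool_rot': array([ 9.89662278e-01,  1.43413488e-01,  3.54246174e-05, -1.07000599e-03]), 'force': array([-0.1731378 ,  0.21285555,  0.01456303]), 'ft_torque': array([ 0.02965053, -0.00361681,  0.04361087]), 'finger_gap': 1.0046364692921745}
{'fx': 393.32182376045927, 'fy': 393.32182376045927, 'cx': 288.9546651484826, 'cy': 212.23707042178268, 'view': array([[-0.91621324, -0.40067384, -0.00371132,  0.55493692],
       [ 0.24964916, -0.57806384,  0.77686388, -0.2320684 ],
       [-0.31341442,  0.71084645,  0.62965763, -0.94473233],
       [ 0.        ,  0.        ,  0.        ,  1.        ]])}
{'fx': 490.20721780472235, 'fy': 490.20721780472235, 'cx': 273.9411928147062, 'cy': 206.2827790480762, 'view': array([[ 0.01947532, -0.99970419,  0.01456892, -0.02455982],
       [ 0.99607755,  0.02065854,  0.08603913, -0.59763241],
       [-0.08631465,  0.01283613,  0.99618523, -1.56213207],
       [ 0.        ,  0.        ,  0.        ,  1.        ]])}
0.0187 ['PlanningError', 'hold_point_z', 'sense', 'sign_off', 'snapshot']
```

View pics/side0.png

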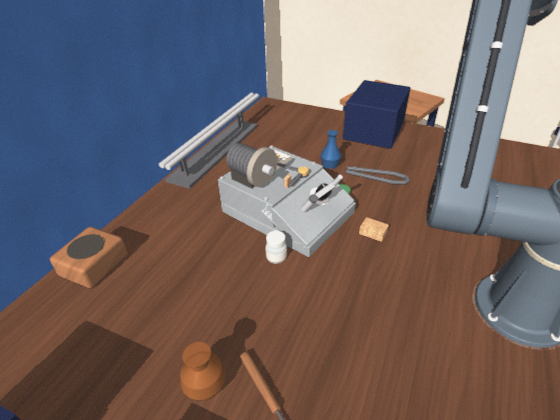

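View pics/top0.png

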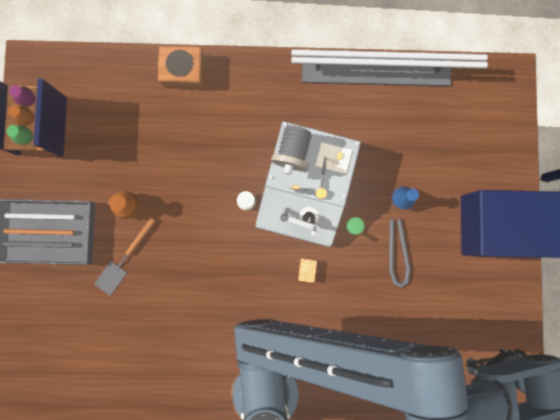

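Both views show the grinder: top about (308,185), side about (288,195). The keeper lies over the knob at top about (303,219). I'll zoom in.

```bash
python3 - <<'E'
import cv2
a=cv2.imread("pics/top0.png")[115:255,245:375]; cv2.imwrite("pics/top0z.png",cv2.resize(a,None,fx=4.2,fy=4.2,interpolation=cv2.INTER_CUBIC))
a=cv2.imread("pics/side0.png")[135:255,210:370]; cv2.imwrite("pics/side0z.png",cv2.resize(a,None,fx=5,fy=5,interpolation=cv2.INTER_CUBIC))
E
```

```text
(no output)
```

View pics/top0z.png

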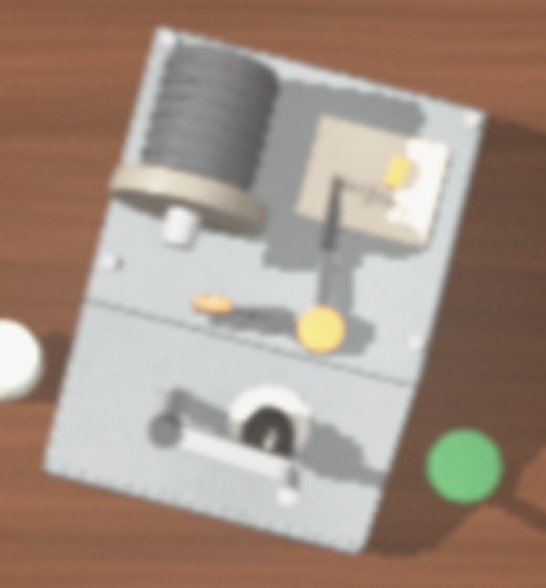

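View pics/side0z.png

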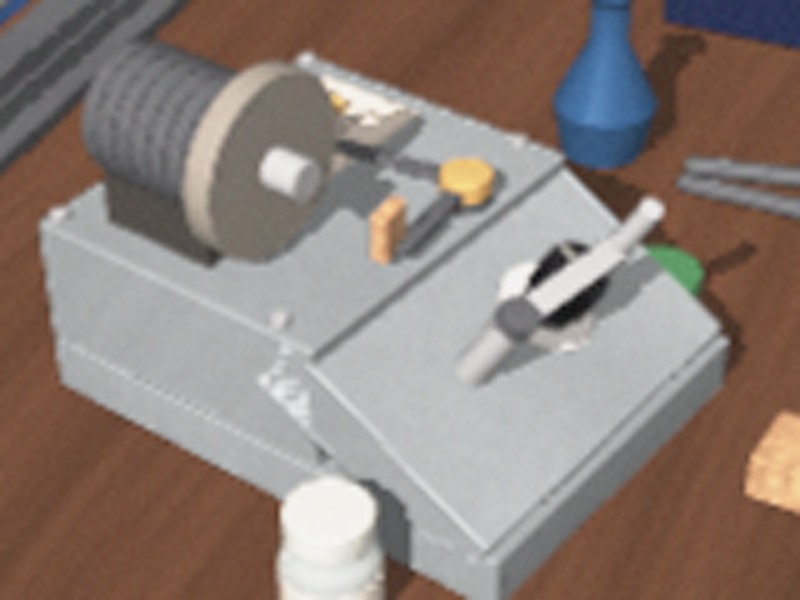

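```bash
cat > h.py <<'E'
import numpy as np, cv2, json
from scipy.optimize import least_squares
from scipy.spatial.transform import Rotation as R
V={'side':(393.32182376,288.95466515,212.23707042,np.array([[-0.91621324,-0.40067384,-0.00371132,0.55493692],[0.24964916,-0.57806384,0.77686388,-0.2320684],[-0.31341442,0.71084645,0.62965763,-0.94473233]])),
'top':(490.2072178,273.94119281,206.28277905,np.array([[0.01947532,-0.99970419,0.01456892,-0.02455982],[0.99607755,0.02065854,0.08603913,-0.59763241],[-0.08631465,0.01283613,0.99618523,-1.56213207]]))}
def proj(n,p):
    f,cx,cy,M=V[n]; p=np.atleast_2d(p); c=p@M[:,:3].T+M[:,3]
    return np.c_[cx+f*c[:,0]/-c[:,2], cy-f*c[:,1]/-c[:,2]]
def ray(n,u,v):
    f,cx,cy,M=V[n]; d=np.array([(u-cx)/f,-(v-cy)/f,-1]); return -M[:,:3].T@M[:,3], M[:,:3].T@d
def onz(n,u,v,z):
    o,d=ray(n,u,v); return o+d*(z-o[2])/d[2]
def tri(pt,ps):
    o1,d1=ray('top',*pt); o2,d2=ray('side',*ps); st=np.linalg.lstsq(np.c_[d1,-d2],o2-o1,rcond=None)[0]
    a=o1+st[0]*d1;b=o2+st[1]*d2; return (a+b)/2,np.linalg.norm(a-b)
zt=lambda u,v:(245+(u+.5)/4.2-.5,115+(v+.5)/4.2-.5)
zs=lambda u,v:(210+(u+.5)/5-.5,135+(v+.5)/5-.5)
E
cat > fit.py <<'E'
from h import *
T=[((.21,.125,.125),(158,27)),((.21,-.125,.125),(485,110)),((.0193,.125,.125),(85,298)),((.0193,-.125,.125),(413,383)),((-.1193,.125,.045),(43,468)),((-.1193,-.125,.045),(358,552))]
S=[((.0193,.125,.125),(313,360)),((.0193,-.125,.125),(563,158)),((.21,.125,.125),(43,225)),((.21,-.125,.125),(305,55)),((-.1193,.125,.045),(487,553)),((-.1193,-.125,.045),(727,342))]
def res(p,raw=False):
    Rz=R.from_euler('z',p[2])
    r=[]
    for n,L,z in(('top',T,zt),('side',S,zs)):
        P=Rz.apply(np.array([a for a,_ in L]))+[p[0],p[1],0]
        r.append(proj(n,P)-np.array([z(*b) for _,b in L]))
    r=np.vstack(r); return r if raw else r.ravel()
s=least_squares(res,[.6,-.05,-.2],loss='soft_l1')
print(s.x,np.degrees(s.x[2])); print(res(s.x,True).round(1))
for n in('top',):
    for _,b in T[:4]: print(onz(n,*zt(*b),.125).round(4))
E
python3 fit.py
```

```text
[ 0.61464258 -0.10040202 -0.24701711] -14.153037656404116
[[-0.4  1.5]
 [ 0.1  3.1]
 [ 0.6 -3.8]
 [ 1.7 -2.4]
 [-0.9  0.7]
 [-0.1  1.4]
 [-5.6 -2.3]
 [-3.2 -1.3]
 [-1.2  0.4]
 [ 0.9  0.6]
 [ 0.6  2.3]
 [ 0.4 -0.9]]
[ 0.8537 -0.0317  0.125 ]
[ 0.7973 -0.2727  0.125 ]
[0.6522 0.0176 0.125 ]
[ 0.5952 -0.2212  0.125 ]
```

```bash
sed -i 's/\.0193,/0.0,/g' fit.py; cat >> fit.py <<'E'
p=s.x
Rz=R.from_euler('z',p[2]); Rg=Rz.as_matrix()
o=np.array([p[0],p[1],0])
c=np.cos(np.pi/6);Rp=Rg@np.array([[c,0,-.5],[0,1,0],[.5,0,c]])
pf=o+Rg@[-.05,-.03,.085]
def pan(q): return pf+Rp@np.array(q)
for nm,q in dict(knobtop=(0,0,.044),pivtop=(0,.075,.06),peg=(0,-.02,.084),pegtop=(0,-.02,.098)).items():
    w=pan(q); t=proj('top',w)[0];si=proj('side',w)[0]
    print(nm,w.round(4),'topz',((t-[245,115]+.5)*4.2-.5).round(0),'sidez',((si-[210,135]+.5)*5-.5).round(0))
E
python3 fit.py
```

```text
[ 0.61903843 -0.10246027 -0.2404508 ] -13.776816220946266
[[-0.2  0.3]
 [ 0.4  1.3]
 [-0.4  1.1]
 [ 0.8  2. ]
 [-0.  -0.3]
 [ 0.8 -0.1]
 [-1.  -0.3]
 [ 0.7  0. ]
 [-2.2 -0. ]
 [-0.4  0.1]
 [-0.2  1.3]
 [-0.9 -1.9]]
[ 0.8537 -0.0317  0.125 ]
[ 0.7973 -0.2727  0.125 ]
[0.6522 0.0176 0.125 ]
[ 0.5952 -0.2212  0.125 ]
knobtop [ 0.542  -0.1145  0.1231] topz [265. 454.] sidez [579. 274.]
pivtop [ 0.5521 -0.0397  0.137 ] topz [162. 436.] sidez [517. 323.]
peg [ 0.5178 -0.1291  0.1577] topz [289. 486.] sidez [632. 219.]
pegtop [ 0.511  -0.1274  0.1699] topz [288. 495.] sidez [645. 205.]
```

```bash
cat >> fit.py <<'E'
print('---')
for nm,a,b in(('pegtop',(288,494),(652,207)),('piv',(165,430),(518,315)),('drum',(321,329),(467,172)),('deckRL',(158,27),(43,225)),('deckFL',(85,298),(313,360)),('deckFR',(413,383),(563,158)),('deckRR',(485,110),(305,55))):
    w,e=tri(zt(*a),zs(*b)); print(nm,w.round(4),'gap',round(e,4),'grinder',(Rg.T@(w-o)).round(4),'panel',(Rp.T@(w-pf)).round(4))
for nm,q in dict(tip=(334,182),drum=(321,329),tab=(400,168)).items():
    w=onz('top',*zt(*q),.137); print(nm,w.round(4),(Rg.T@(w-o)).round(4))
E
python3 fit.py|sed -n '/---/,$p'
python3 - <<'E'
import cv2
a=cv2.imread("pics/top0.png")[135:210,305:365]; cv2.imwrite("pics/top0zz.png",cv2.resize(a,None,fx=8,fy=8,interpolation=cv2.INTER_CUBIC))
E
```

```text
---
pegtop [ 0.5093 -0.128   0.1692] gap 0.0046 grinder [-0.1005 -0.0509  0.1692] panel [-0.0016 -0.0209  0.0982]
piv [ 0.5545 -0.0422  0.1402] gap 0.0041 grinder [-0.0771  0.0432  0.1402] panel [0.0042 0.0732 0.0613]
drum [ 0.6287 -0.1522  0.1475] gap 0.0039 grinder [ 0.0212 -0.046   0.1475] panel [ 0.0929 -0.016   0.0185]
deckRL [ 0.8506 -0.0333  0.1248] gap 0.0069 grinder [0.2084 0.1224 0.1248] panel [ 0.2437  0.1524 -0.0948]
deckFL [0.65   0.0167 0.1222] gap 0.0053 grinder [0.0017 0.1231 0.1222] panel [0.0634 0.1531 0.0064]
deckFR [ 0.593  -0.2218  0.1256] gap 0.0045 grinder [ 0.0031 -0.1221  0.1256] panel [ 0.0663 -0.0921  0.0086]
deckRR [ 0.7945 -0.2735  0.1258] gap 0.0056 grinder [ 0.2111 -0.1243  0.1258] panel [ 0.2465 -0.0943 -0.0952]
tip [ 0.7391 -0.161   0.137 ] [ 0.1306 -0.0282  0.137 ]
drum [ 0.6318 -0.1527  0.137 ] [ 0.0243 -0.0458  0.137 ]
tab [ 0.7505 -0.2088  0.137 ] [ 0.153 -0.072  0.137]
```

View pics/top0zz.png

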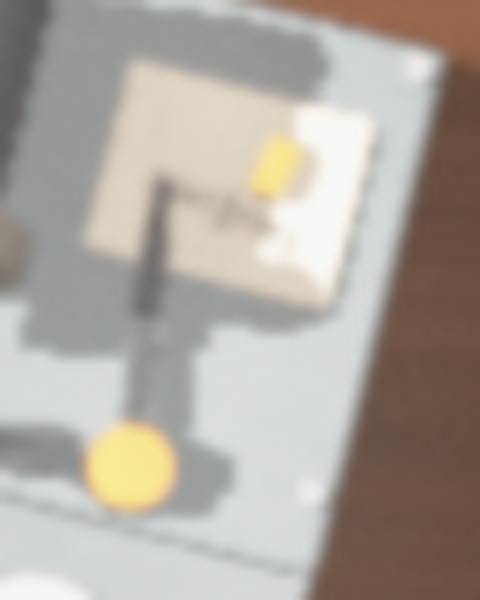

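The fit agrees with the knob, post and peg sightings to about 3 mm, with the grinder origin at (0.619, -0.102) and yaw -13.8°. Next I'll write the move planner and plan the approach above the peg.

```bash
cat > plan.py <<'E'
from h import *
from station import manip
p=[0.6190,-0.1025,-0.2405]
Rg=R.from_euler('z',p[2]).as_matrix(); o=np.array([p[0],p[1],0])
c=np.cos(np.pi/6);Rp=Rg@np.array([[c,0,-.5],[0,1,0],[.5,0,c]]); pf=o+Rg@[-.05,-.03,.085]
RT0=Rp@np.array([[0,1,0],[1,0,0],[0,0,-1.]])
def tgt(panel_mm,theta): # panel coords mm, tool turn rad cw from above
    return pf+Rp@(np.array(panel_mm)/1000.), R.from_matrix(RT0)*R.from_euler('z',theta)
def rows(tg,grip,start=None):
    s=manip.sense(); P0=s['tcp_pos'];R0=R.from_quat(s['tool_rot'])
    for (P,Q) in tg:
        d=R0.inv().apply(P-P0)*1000; r=np.degrees((R0.inv()*Q).as_rotvec())
        print(*d.round(1),*r.round(1),grip,sep=', ')
def where():
    s=manip.sense(); q=Rp.T@(s['tcp_pos']-pf)*1000
    rel=R.from_matrix(RT0).inv()*R.from_quat(s['tool_rot'])
    print('t',round(s['t'],3),'panel',q.round(1),'rot',np.degrees(rel.as_rotvec()).round(1),'q',s['q'].round(2),'F_panel',(Rp.T@s['force']).round(1),'gap',round(s['finger_gap']*85.4,1))
E
python3 - <<'E'
from plan import *
where(); rows([tgt((0,-20,150),0)],85)
E
```

```text
t 0.1 panel [-153.1 -557.1  256.3] rot [ 27.3 -15.6  58.3] q [-1.46  0.53  1.43 -0.    1.18 -0.18] F_panel [-0.3 -0.1 -0.9] gap 85.4
431.2, -370.2, 16.4, -27.3, 15.6, -58.3, 85
```

Request:
drive_tool --motion '[39,-34,1,-2,1,-5,60,78,-67,3,-5,3,-11,60,118,-101,4,-7,4,-16,60,157,-135,6,-10,6,-21,60,196,-168,7,-12,7,-26,60,235,-202,9,-15,9,-32,60,274,-236,10,-17,10,-37,60,314,-269,12,-20,11,-42,60]' --force 30

```text
t: 1.1
tcp_pos: [0.4027, -0.2504, 0.2192]
tool_rot: [0.853, 0.484, 0.117, 0.154]
force: [0.8, 0.4, -0.1]
finger_gap: 0.703
```

```bash
python3 - <<'E'
from plan import *
where(); rows([tgt((0,-20,150),0),tgt((0,-20,110),0)],60)
E
```

```text
t 1.1 panel [ -41.  -165.2  178.6] rot [ 7.3 -4.7 16.1] q [-0.91  0.24  2.09  0.4   0.5  -0.69] F_panel [ 0.6  0.6 -0.4] gap 60.0
152.9, 1.5, 13.6, -7.3, 4.7, -16.1, 60
156.9, 6.1, 53.2, -7.3, 4.7, -16.1, 60
```

Request:
drive_tool --motion '[50,0,4,-2,1,-5,60,100,1,9,-5,3,-10,60,140,1,13,-7,4,-15,60,153,2,14,-7,5,-16,60,153,2,14,-7,5,-16,60]'

```text
t: 1.72
tcp_pos: [0.4868, -0.1217, 0.2149]
tool_rot: [0.761, 0.596, 0.161, 0.2]
force: [-0.0, -0.2, -0.2]
finger_gap: 0.7
```

```bash
python3 - <<'E'
from plan import *
where(); rows([tgt((0,-20,110),0),tgt((0,-20,69),0)],60)
for n in("side","top"):
    s=manip.snapshot(n); a=s['color'][:,:,::-1]
    a=a[115:255,210:370] if n=='side' else a[115:255,230:390]
    cv2.imwrite(f"pics/{n}1.png",cv2.resize(a,None,fx=4.5,fy=4.2))
E
```

```text
t 1.725 panel [  1.  -20.1 149.4] rot [0.3 0.4 0.1] q [-0.57  0.28  2.13  0.62  0.29 -0.89] F_panel [-0.1 -0.2 -0.1] gap 59.8
-0.1, -0.8, 39.4, -0.3, -0.4, -0.1, 60
-0.4, -0.7, 80.4, -0.3, -0.4, -0.1, 60
```

View pics/side1.png

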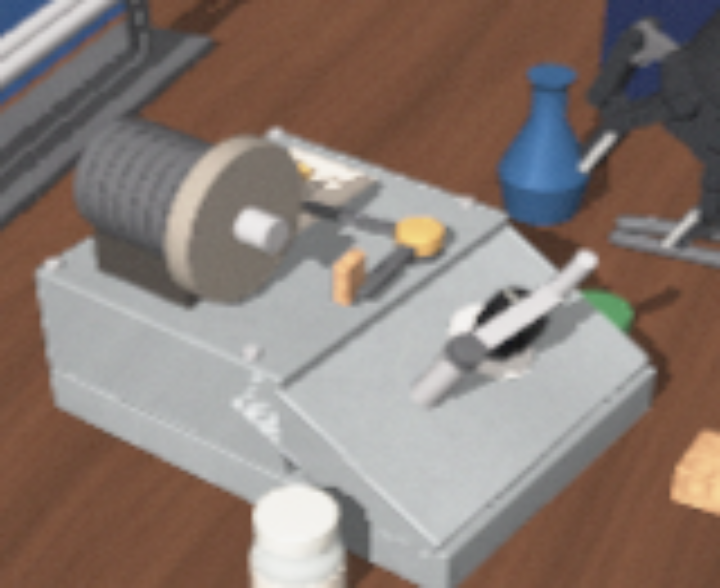

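View pics/top1.png

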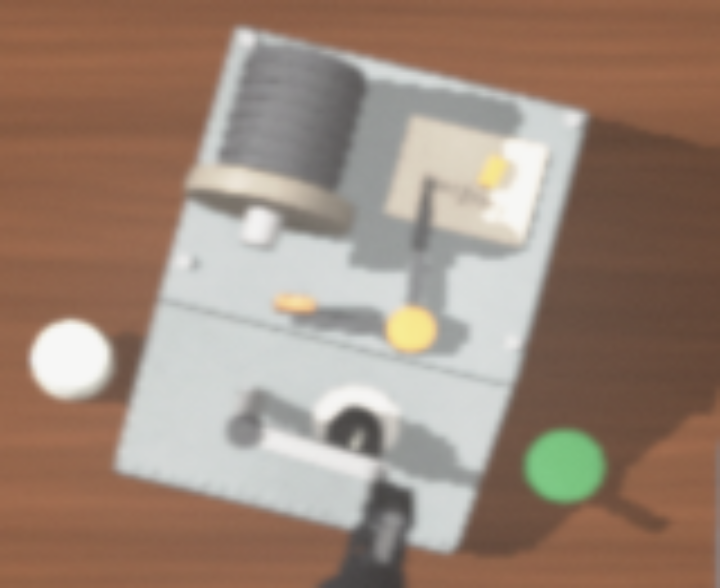

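```bash
cat > kin.py <<'E'
from plan import *
D=[([-1.46148801,.528456160,1.43388772,0,1.18138996,-.178509923],[.17735627,-.59857242,.2303444],[.98966,.14341,0,-.00107])]
def fk(q,k):
    d1,a1,L2,a3,L4,d6,s4,s6=k
    Y=lambda a:R.from_euler('y',a); Z=lambda a:R.from_euler('z',a)
    r=Z(q[0]); P=r.apply([a1,0,d1]); r=r*Y(q[1]); P=P+r.apply([0,0,L2]); r=r*Y(q[2]); P=P+r.apply([a3,0,L4])
    r=r*Z(np.sign(s4)*q[3])*Y(q[4])*Z(np.sign(s6)*q[5]); P=P+r.apply([0,0,d6]); return P,r
E
python3 - <<'E'
from kin import *
import os,pickle
s=manip.sense()
D.append((list(s['q']),list(s['tcp_pos']),list(s['tool_rot'])))
D.append(([-0.91,0.24,2.09,0.4,0.5,-0.69],[0.4027,-0.2504,0.2192],[0.853,0.484,0.117,0.154]))
for s4 in(1,-1):
  for s6 in(1,-1):
    rr=[ (fk(q,[0,0,0,0,0,0,s4,s6])[1].inv()*R.from_quat(t)) for q,_,t in D]
    print(s4,s6,[r.as_rotvec().round(3) for r in rr])
    f=lambda k:np.concatenate([fk(q,[*k,s4,s6])[0]-P for q,P,_ in D]+[1e-3*(np.array(k)-[.3,0,.4,0,.4,.2])])
    u=least_squares(f,[.3,0,.4,0,.4,.2]); print(u.x.round(4),np.abs(u.fun[:-6]).max())
E
```

```text
1 1 [array([ 0.   , -0.   ,  1.571]), array([-0.   ,  0.   ,  1.571]), array([ 3.000e-03, -1.000e-03,  1.566e+00])]
[ 1.6944 -0.1712  0.4103  0.6296  0.8892  0.8931] 0.11022241126673309
1 -1 [array([ 0.   , -0.   ,  1.214]), array([-0.   ,  0.   , -0.206]), array([ 0.002, -0.003,  0.186])]
[ 1.6944 -0.1712  0.4103  0.6296  0.8892  0.8931] 0.11022241144539488
-1 1 [array([ 0.   , -0.   ,  1.571]), array([-0.468, -0.048,  2.737]), array([-0.464,  0.044,  2.245])]
[-2.4821  0.3488  0.9175 -0.8854 -0.5829 -0.8718] 0.11055351195375508
-1 -1 [array([ 0.   , -0.   ,  1.214]), array([-0.247,  0.247,  0.986]), array([-0.273,  0.272,  0.886])]
[-2.4821  0.3488  0.9175 -0.8854 -0.5829 -0.8718] 0.11055351255579293
```

```bash
cat > kin.py <<'E'
from plan import *
def fk(q,k):
    d1,a1,L2,a3,L4,d6,e=k
    Y=lambda a:R.from_euler('y',a); Z=lambda a:R.from_euler('z',a)
    r=Z(q[0]); P=r.apply([a1,e,d1]); r=r*Y(q[1]); P=P+r.apply([0,0,L2]); r=r*Y(q[2]); P=P+r.apply([a3,0,L4])
    r=r*Z(q[3])*Y(q[4])*Z(q[5]+np.pi/2); P=P+r.apply([0,0,d6]); return P,r
D=[([-1.46148801,.528456160,1.43388772,0,1.18138996,-.178509923],[.17735627,-.59857242,.2303444])]
D.append(([-0.91,0.24,2.09,0.4,0.5,-0.69],[0.4027,-0.2504,0.2192]))
k0=[.2,0,.4,0,.4,.25,.11]
def fit(D):
    f=lambda k:np.concatenate([fk(q,k)[0]-P for q,P in D]+[1e-3*(np.array(k)-k0)])
    return least_squares(f,k0)
lo=np.array([-3.08,-.75,.22,-1.43,0,-2.85]);hi=np.array([3.08,2.2,2.44,4.57,2.65,2.85])
def ik(P,Q,k,q0):
    f=lambda q:np.r_[(fk(q,k)[0]-P)*5,(fk(q,k)[1].inv()*Q).as_rotvec(),1e-4*(q-q0)]
    u=least_squares(f,np.clip(q0,lo+1e-3,hi-1e-3),bounds=(lo,hi)); return u.x,np.abs(u.fun[:6]).max()
E
cat >t.py <<'E'
from kin import *
s=manip.sense()
D.append((list(s['q']),list(s['tcp_pos'])))
u=fit(D);k=u.x;print(k.round(4),np.abs(u.fun[:-7]).max())
q=s['q']
def show(nm,pan,th,tilt=0,q=q):
    # tilt: rad, rotate tool about panel +y axis... positive -> tool more vertical
    P,Q=tgt(pan,th); Q=R.from_rotvec(Rp[:,1]*tilt)*Q
    x,e=ik(P,Q,k,q); print(nm,x.round(2),round(e,4)); return x
for tilt in(0,.2,.35):
    print(tilt)
    x=q
    for th in(0,.45,.9,1.35,1.75): x=show('keep %.2f'%th,(-95*np.sin(th),75-95*np.cos(th),69),th,tilt,x)
for th in np.radians([-90,-45,0,45,90]): show('knob%.1f'%th,(0,0,14),th)
E
python3 t.py
```

```text
[0.2651 0.0067 0.5839 0.1112 0.3854 0.2891 0.1112] 0.0009501174748149793
0
keep 0.00 [-0.53  0.48  2.12  1.32  0.15 -1.57] 0.0
keep 0.45 [-0.53  0.52  2.22  2.19  0.18 -2.  ] 0.0
keep 0.90 [-0.48  0.56  2.31  2.68  0.27 -2.  ] 0.0
keep 1.35 [-0.37  0.59  2.34  2.94  0.32 -1.71] 0.0
keep 1.75 [-0.24  0.59  2.31  3.13  0.29 -1.39] 0.0
0.2
keep 0.00 [-0.5   0.47  1.97  0.21  0.39 -0.44] 0.0
keep 0.45 [-0.49  0.49  2.07  0.29  0.28 -0.08] 0.0
keep 0.90 [-0.44  0.51  2.15  0.38  0.17  0.33] 0.0
keep 1.35 [-0.35  0.53  2.19  0.32  0.11  0.93] 0.0
keep 1.75 [-0.24  0.53  2.17  0.01  0.12  1.74] 0.0
0.35
keep 0.00 [-0.47  0.49  1.86  0.07  0.62 -0.28] 0.0
keep 0.45 [-0.47  0.5   1.96  0.08  0.51  0.15] 0.0
keep 0.90 [-0.42  0.51  2.04  0.08  0.42  0.65] 0.0
keep 1.35 [-0.34  0.52  2.08  0.05  0.37  1.21] 0.0
keep 1.75 [-0.24  0.53  2.06  0.    0.38  1.75] 0.0
knob-1.6 [-0.45  0.6   2.04  1.1   0.09 -2.85] 0.0502
knob-0.8 [-0.46  0.61  2.07  1.87  0.12 -2.85] 0.0118
knob0.0 [-0.46  0.61  2.08  2.09  0.13 -2.29] 0.0
knob0.8 [-0.46  0.61  2.08  2.09  0.13 -1.5 ] 0.0
knob1.6 [-0.46  0.61  2.08  2.09  0.13 -0.71] 0.0
```

The wrist works near alignment (q5 about 0.15 to 0.3), but the keeper and knob paths stay in range. I'll descend onto the peg.

Request:
drive_tool --motion '[0,-1,20,0,0,0,60,0,-1,40,0,0,0,60,0,-1,55,0,0,0,60,0,-1,65,0,0,0,60,0,-1,65,0,0,0,60]'

```text
t: 2.45
tcp_pos: [0.517, -0.1314, 0.1576]
tool_rot: [0.762, 0.595, 0.16, 0.2]
force: [-0.3, 1.0, 1.2]
finger_gap: 0.703
```

```bash
python3 - <<'E'
from plan import *
where(); rows([tgt((0,-20,69),0)],60)
for n in("side","top"):
    s=manip.snapshot(n); a=s['color'][:,:,::-1]
    a=a[135:235,270:390] if n=='side' else a[165:265,260:380]
    cv2.imwrite(f"pics/{n}2.png",cv2.resize(a,None,fx=6,fy=6,interpolation=cv2.INTER_CUBIC))
E
```

```text
t 2.45 panel [ -0.2 -22.3  84. ] rot [0.3 0.2 0.4] q [-0.55  0.44  2.12  1.09  0.17 -1.35] F_panel [0.2 0.9 1.3] gap 60.0
2.3, 0.3, 15.0, -0.3, -0.2, -0.4, 60
```

View pics/side2.png

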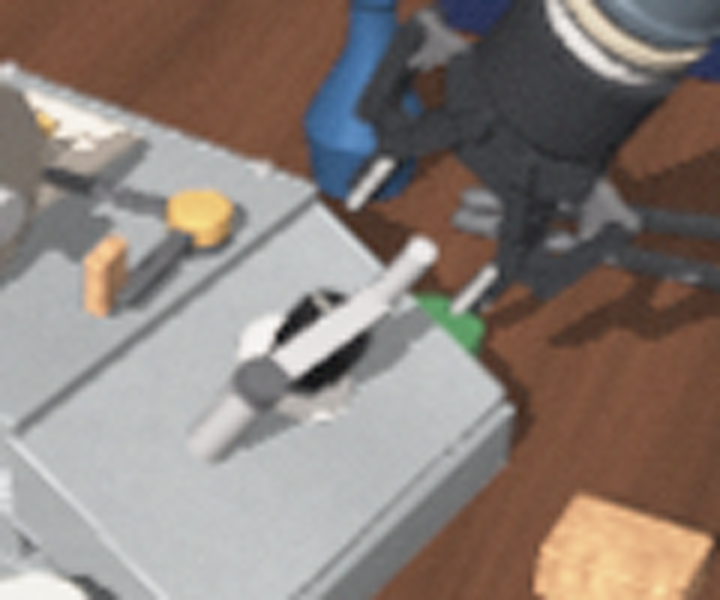

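View pics/top2.png

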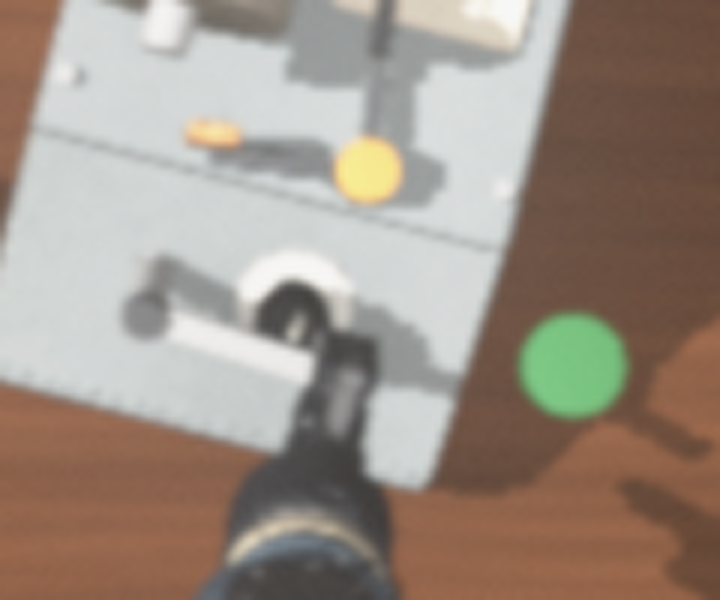

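The jaws straddle the peg: fingertips at side2 (358,203) and (460,310), peg top at (420,250). I'll descend 14 mm and grip.

Request:
drive_tool --motion '[2,0,10,0,0,0,60,2,0,16,0,0,0,50,2,0,16,0,0,0,25,2,0,16,0,0,0,5,2,0,16,0,0,0,5,2,0,16,0,0,0,5]' --force 25

```text
t: 3.3
tcp_pos: [0.5248, -0.1309, 0.1448]
tool_rot: [0.762, 0.595, 0.16, 0.201]
force: [-4.0, -1.0, 3.6]
finger_gap: 0.153
```

```bash
python3 - <<'E'
from plan import *
where()
E
```

```text
t 3.3 panel [ -0.2 -20.1  69.1] rot [0.2 0.2 0.3] q [-0.53  0.48  2.11  1.26  0.15 -1.51] F_panel [-1.3 -1.9  5. ] gap 13.0
```

```bash
python3 - <<'E'
from plan import *
rows([tgt((-95*np.sin(t),75-95*np.cos(t),69),t) for t in np.radians([4,12,20,28,36,44,50,50])],5)
E
```

```text
0.3, -6.4, 0.2, -0.2, -0.2, 3.7, 5
2.0, -19.6, 0.2, -0.2, -0.2, 11.7, 5
5.6, -32.3, 0.3, -0.2, -0.1, 19.7, 5
11.0, -44.5, 0.3, -0.3, -0.1, 27.7, 5
17.9, -55.7, 0.4, -0.3, -0.1, 35.7, 5
26.4, -65.9, 0.5, -0.3, -0.1, 43.7, 5
33.6, -72.8, 0.5, -0.3, -0.1, 49.7, 5
33.6, -72.8, 0.5, -0.3, -0.1, 49.7, 5
```

Request:
drive_tool --motion '[0.3,-6.4,0,0,0,4,5,2,-19.6,0,0,0,12,5,5.6,-32.3,0,0,0,20,5,11,-44.5,0,0,0,28,5,18,-55.7,0,0,0,36,5,26.4,-66,0,0,0,44,5,33.6,-72.8,0,0,0,50,5,33.6,-72.8,0,0,0,50,5]'

```text
t: 4.3
tcp_pos: [0.4745, -0.0826, 0.11]
tool_rot: [0.94, 0.218, 0.234, 0.115]
force: [3.8, 3.5, 3.1]
finger_gap: 0.153
```

```bash
python3 - <<'E'
from plan import *
where()
rows([tgt((-95*np.sin(t),75-95*np.cos(t),69),t) for t in np.radians([56,65,74,83,92,100,101,101])],5)
E
```

```text
t 4.3 panel [-69.8  14.9  69.2] rot [-0.1  0.4 50.2] q [-0.49  0.55  2.29  2.61  0.25 -1.96] F_panel [4.1 4.3 1.3] gap 13.0
-2.4, -11.0, 0.2, -0.1, -0.4, 5.8, 5
0.2, -25.7, 0.3, -0.1, -0.3, 14.8, 5
5.2, -39.8, 0.3, -0.2, -0.3, 23.8, 5
12.2, -52.9, 0.4, -0.2, -0.3, 32.8, 5
21.3, -64.7, 0.4, -0.2, -0.3, 41.8, 5
30.8, -74.0, 0.5, -0.2, -0.3, 49.8, 5
32.0, -75.0, 0.5, -0.2, -0.3, 50.8, 5
32.0, -75.0, 0.5, -0.2, -0.3, 50.8, 5
```

Request:
drive_tool --motion '[-1,-10,0,0,0,6,5,0.2,-25.7,0,0,0,15,5,5,-39.8,0,0,0,24,5,12,-52.9,0,0,0,33,5,21,-64.7,0,0,0,42,5,30.8,-74,0,0,0,50,5,32,-75,0,0,0,51,5,32,-75,0,0,0,51,5]'

```text
t: 5.3
tcp_pos: [0.4788, -0.0031, 0.1015]
tool_rot: [0.941, -0.208, 0.268, 0.003]
force: [2.7, -1.6, 9.2]
finger_gap: 0.15
```

```bash
python3 - <<'E'
from plan import *
where()
for n in("side","top"):
    s=manip.snapshot(n); a=s['color'][:,:,::-1]
    a=a[135:235,270:390] if n=='side' else a[165:265,260:380]
    cv2.imwrite(f"pics/{n}3.png",cv2.resize(a,None,fx=6,fy=6,interpolation=cv2.INTER_CUBIC))
E
```

```text
t 5.3 panel [-86.8  93.1  69.2] rot [ -0.5   1.2 101.3] q [-0.25  0.59  2.3   3.11  0.29 -1.35] F_panel [ 7.2 -0.9  6.5] gap 12.8
```

View pics/side3.png

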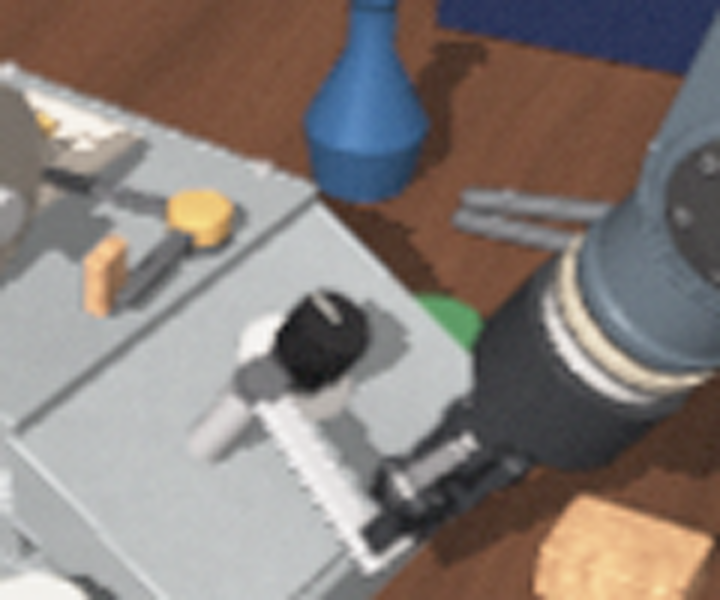

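View pics/top3.png

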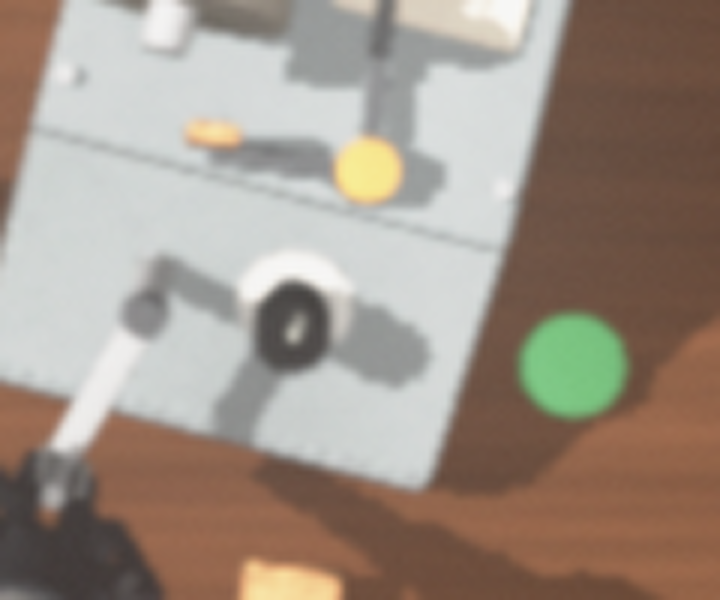

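The keeper is now about 100° open: the bar in top3 runs from the post (145,312) down to the peg (52,485). I'll release and back off.

Request:
drive_tool --motion '[0,0,0,0,0,0,40,0,0,0,0,0,0,45,0,0,-25,0,0,0,50,0,0,-50,0,0,0,50,0,0,-80,0,0,0,50,0,0,-80,0,0,0,50]'

```text
t: 6.15
tcp_pos: [0.4375, 0.0066, 0.171]
tool_rot: [0.941, -0.208, 0.268, 0.003]
force: [0.4, -0.2, -0.5]
finger_gap: 0.585
```

```bash
python3 - <<'E'
from plan import *
where()
for n in("side","top"):
    s=manip.snapshot(n); a=s['color'][:,:,::-1]
    a=a[165:240,285:365] if n=='side' else a[195:255,260:340]
    cv2.imwrite(f"pics/{n}4.png",cv2.resize(a,None,fx=9,fy=8,interpolation=cv2.INTER_CUBIC) if 0 else cv2.resize(a,None,fx=8,fy=8,interpolation=cv2.INTER_CUBIC))
for nm,q in dict(knobtop=(0,0,44),piv=(0,75,60),peg=(-93.3,91.5,98),knobbase=(0,0,12)).items():
    w=tgt(q,0)[0]; t=proj('top',w)[0];si=proj('side',w)[0]
    print(nm,((t-[260,195]+.5)*8-.5).round(0),((si-[285,165]+.5)*8-.5).round(0))
E
```

```text
t 6.15 panel [-88.9  92.7 150.6] rot [ -0.5   1.2 101.2] q [-0.25  0.35  2.34  3.04  0.09 -1.28] F_panel [ 0.1 -0.1 -0.7] gap 50.0
knobtop [385. 225.] [327. 198.]
piv [189. 192.] [227. 277.]
peg [ 78. 438.] [452. 449.]
knobbase [389. 188.] [286. 245.]
```

View pics/side4.png

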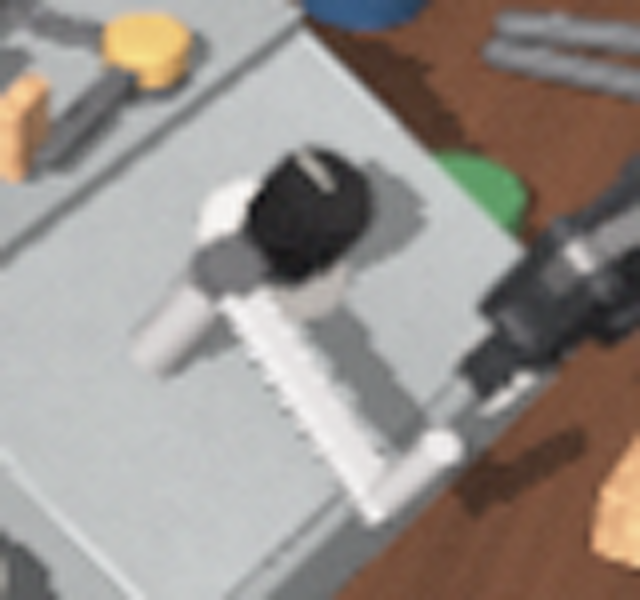

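View pics/top4.png

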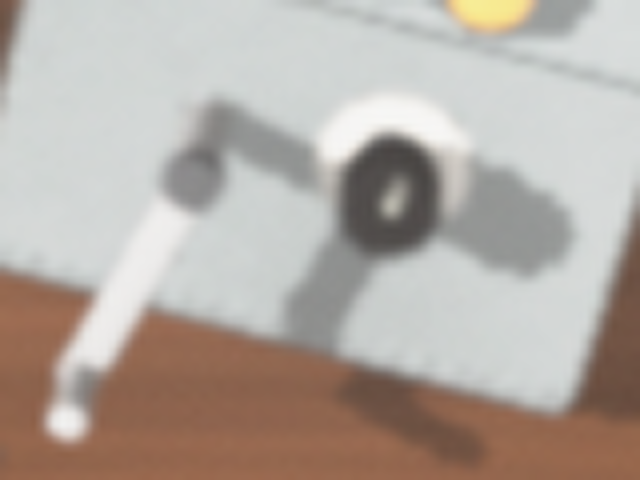

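```bash
python3 - <<'E'
from plan import *
z8t=lambda u,v:(260+(u+.5)/8-.5,195+(v+.5)/8-.5)
z8s=lambda u,v:(285+(u+.5)/8-.5,165+(v+.5)/8-.5)
for nm,a,b in(('peg',(67,421),(441,443)),('knobtop',(390,211),(321,198)),('postcap',(193,178),(228,265))):
    w,e=tri(z8t(*a),z8s(*b)); print(nm,(Rp.T@(w-pf)*1000).round(1),e)
for sh in((3,0,0),(4,0,1),(5,0,0)):
  for nm,q in dict(knobtop=(0,0,44),piv=(0,75,62),peg=(-93.3,91.5,98)).items():
    w=tgt(np.add(q,sh),0)[0]; t=proj('top',w)[0];si=proj('side',w)[0]
    print(sh,nm,((t-[260,195]+.5)*8-.5).round(0),((si-[285,165]+.5)*8-.5).round(0))
E
```

```text
peg [-88.1  96.4 100. ] 0.0035108793526790706
knobtop [ 2.8 -1.4 39.4] 0.002199400034457565
postcap [ 4.4 73.9 61.3] 0.00449765998668284
(3, 0, 0) knobtop [387. 218.] [321. 192.]
(3, 0, 0) piv [191. 187.] [223. 268.]
(3, 0, 0) peg [ 80. 431.] [445. 442.]
(4, 0, 1) knobtop [387. 217.] [321. 189.]
(4, 0, 1) piv [191. 186.] [223. 264.]
(4, 0, 1) peg [ 80. 430.] [445. 439.]
(5, 0, 0) knobtop [388. 213.] [317. 188.]
(5, 0, 0) piv [192. 182.] [219. 263.]
(5, 0, 0) peg [ 81. 427.] [441. 438.]
```

```bash
sed -i 's/^RT0=/pf=pf+Rp@[.0035,-.0005,0]\nRT0=/' plan.py; python3 - <<'E'
from kin import *
s=manip.sense(); D.append((list(s['q']),list(s['tcp_pos'])));D.append(([-0.25,0.59,2.3,3.11,0.29,-1.35],[0.4788,-0.0031,0.1015]))
k=fit(D).x; print(k.round(4))
a=np.array([-92.4,93.2,150.6]);b=np.array([0,0,90]);x=s['q']
for f in np.linspace(0,1,9):
    P,Q=tgt(a+(b-a)*f,np.radians(101-11*f)); x,e=ik(P,Q,k,x); print(x.round(2),round(e,4))
for z in(60,30,17):
    P,Q=tgt((0,0,z),np.radians(90)); x,e=ik(P,Q,k,x); print(x.round(2),round(e,4))
where(); rows([tgt(a+(b-a)*f,np.radians(101-11*f)) for f in(.25,.5,.75,1)],60)
E
```

```text
[0.2671 0.0113 0.5756 0.1116 0.3852 0.2831 0.1116]
[-0.24  0.34  2.32  3.1   0.05 -1.34] 0.0
[-0.28  0.35  2.3   2.58  0.04 -0.88] 0.0
[-0.32  0.36  2.28  2.03  0.04 -0.39] 0.0
[-0.35  0.37  2.26  1.64  0.06 -0.05] 0.0
[-0.38  0.38  2.23  1.39  0.07  0.15] 0.0
[-0.41  0.39  2.2   1.22  0.09  0.27] 0.0
[-0.44  0.4   2.17  1.1   0.11  0.35] 0.0
[-0.46  0.42  2.14  1.01  0.13  0.4 ] 0.0
[-0.48  0.43  2.11  0.93  0.15  0.43] 0.0
[-0.48  0.5   2.1   1.32  0.12  0.05] 0.0
[-0.47  0.57  2.08  1.76  0.11 -0.39] 0.0
[-0.46  0.6   2.07  1.93  0.12 -0.55] 0.0
t 6.25 panel [-91.7  93.1 149. ] rot [ -0.5   1.2 101.3] q [-0.25  0.35  2.34  3.04  0.09 -1.28] F_panel [ 0.5 -0.5 -0.5] gap 50.1
26.3, 18.5, 13.9, -0.5, -1.0, -3.0, 60
53.2, 37.0, 29.3, -0.5, -1.0, -5.8, 60
80.1, 55.4, 44.8, -0.4, -1.0, -8.5, 60
107.1, 73.9, 60.3, -0.4, -1.1, -11.3, 60
```

Request:
drive_tool --motion '[26,18,8,0,-1,-3,60,53,37,20,0,-1,-6,60,80,55,40,0,-1,-8.5,60,107,74,60,0,-1,-11,60,107,74,60,0,-1,-11,60,107,74,60,0,-1,-11,60]'

```text
t: 7.0
tcp_pos: [0.5022, -0.0621, 0.1688]
tool_rot: [0.954, -0.132, 0.267, 0.013]
force: [-0.1, 0.3, 1.0]
finger_gap: 0.705
```

```bash
python3 - <<'E'
from plan import *
where(); rows([tgt((0,0,z),np.radians(90)) for z in(60,17)],60)
for n in("side","top"):
    s=manip.snapshot(n); a=s['color'][:,:,::-1]
    a=a[145:235,270:390] if n=='side' else a[165:265,260:380]
    cv2.imwrite(f"pics/{n}5.png",cv2.resize(a,None,fx=6,fy=6,interpolation=cv2.INTER_CUBIC))
E
```

```text
t 7.0 panel [-24.8  41.9 109.1] rot [ 0.5  2.  92.4] q [-0.42  0.4   2.19  1.38  0.12  0.08] F_panel [0.3 0.3 0.9] gap 60.2
25.8, 42.2, 48.3, -1.6, -0.9, -2.4, 60
25.1, 43.5, 91.3, -1.6, -0.9, -2.4, 60
```

View pics/side5.png

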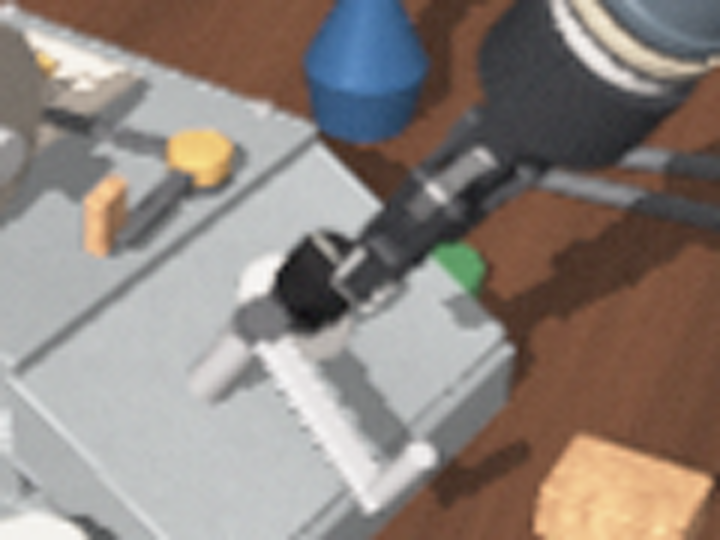

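Request:
drive_tool --motion '[13,21,10,-1,0,-1,60,26,42,20,-1,-1,-2,60,26,42,34,-1.6,-1,-2.4,60,26,42,34,-1.6,-1,-2.4,60,26,42,34,-1.6,-1,-2.4,60]'

```text
t: 7.72
tcp_pos: [0.5311, -0.1135, 0.1513]
tool_rot: [0.959, -0.117, 0.257, 0.031]
force: [-0.6, 0.1, 0.8]
finger_gap: 0.705
```

```bash
python3 - <<'E'
from plan import *
where(); rows([tgt((0,0,z),np.radians(90)) for z in(50,17)],60)
for n in("side","top"):
    s=manip.snapshot(n); a=s['color'][:,:,::-1]
    a=a[145:235,270:390] if n=='side' else a[165:265,260:380]
    cv2.imwrite(f"pics/{n}6.png",cv2.resize(a,None,fx=6,fy=6,interpolation=cv2.INTER_CUBIC))
E
```

```text
t 7.725 panel [ 1.3 -1.1 73.8] rot [-0.1 -0.  90.1] q [-0.48  0.47  2.11  1.13  0.13  0.24] F_panel [-0.2 -0.1  1. ] gap 60.2
-1.3, -1.2, 23.8, 0.0, -0.0, -0.1, 60
-1.3, -1.2, 56.8, 0.0, -0.0, -0.1, 60
```

View pics/side6.png

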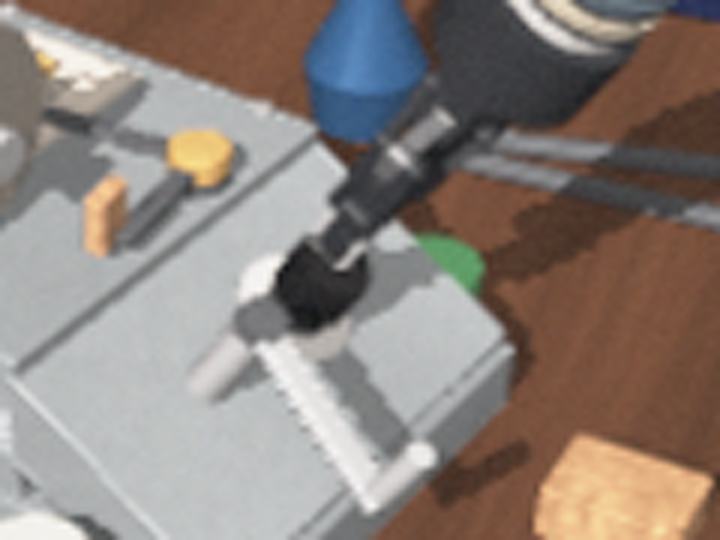

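View pics/top6.png

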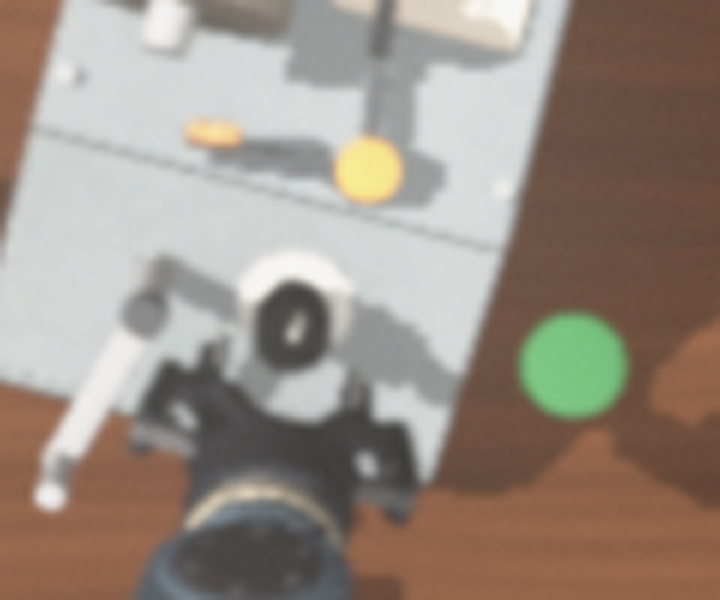

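The fingers straddle the knob symmetrically, with top6 tips at (215,355) and (357,385). I'll descend to 17 mm out.

Request:
drive_tool --motion '[-1,-1,15,0,0,0,56,-1,-1,30,0,0,0,54,-1,-1,45,0,0,0,54,-1,-1,56,0,0,0,54,-1,-1,56,0,0,0,54]'

```text
t: 8.45
tcp_pos: [0.558, -0.1192, 0.1027]
tool_rot: [0.959, -0.117, 0.258, 0.031]
force: [-0.6, -0.4, -0.3]
finger_gap: 0.634
```

```bash
python3 - <<'E'
from plan import *
where(); rows([tgt((0,0,z),np.radians(90)) for z in(17,)],60)
E
```

```text
t 8.45 panel [ 0.8 -0.3 18. ] rot [-0.1  0.  90.1] q [-0.47  0.6   2.07  1.94  0.12 -0.56] F_panel [-0.5 -0.5 -0. ] gap 54.1
-0.8, -0.3, 1.0, 0.1, -0.1, -0.1, 60
```

Now I'll close on the knob.

Request:
drive_tool --motion '[-1,0,1,0,0,0,42,-1,0,1,0,0,0,20,-1,0,1,0,0,0,20,-1,0,1,0,0,0,20]' --force 35

```text
t: 8.95
tcp_pos: [0.5566, -0.1214, 0.1022]
tool_rot: [0.959, -0.118, 0.257, 0.034]
force: [-3.9, -6.5, 3.8]
finger_gap: 0.436
```

```bash
python3 - <<'E'
from plan import *
where()
E
```

```text
t 8.95 panel [-0.2 -2.7 17.9] rot [-0.3 -0.3 90.2] q [-0.47  0.6   2.07  1.97  0.12 -0.6 ] F_panel [-0.  -7.2  4.4] gap 37.2
```

Request:
drive_tool --motion '[0,0,0,0,0,7,20,0,0,0,0,0,17,20,0,0,0,0,0,27,20,0,0,0,0,0,37,20,0,0,0,0,0,47,20,0,0,0,0,0,57,20,0,0,0,0,0,67,20,0,0,0,0,0,75,20]'

```text
t: 9.95
tcp_pos: [0.5558, -0.1221, 0.102]
tool_rot: [0.687, -0.679, 0.224, -0.129]
force: [0.2, -3.2, -4.0]
finger_gap: 0.434
```

```bash
cat > look.py <<'E'
from plan import *
import sys
where()
for n in("side","top"):
    s=manip.snapshot(n); a=s['color'][:,:,::-1]
    cv2.imwrite(f"pics/raw_{n}{sys.argv[1]}.png",a)
    a=a[145:235,230:350] if n=='side' else a[135:210,305:365]
    cv2.imwrite(f"pics/{n}{sys.argv[1]}.png",cv2.resize(a,None,fx=6 if n=='side' else 8,fy=6 if n=='side' else 8,interpolation=cv2.INTER_CUBIC))
E
python3 look.py 7
```

```text
t 9.95 panel [-0.8 -3.6 18.1] rot [ -0.7  -0.2 165.5] q [-0.47  0.6   2.07  1.97  0.11  0.72] F_panel [-1.2 -3.  -3.9] gap 37.0
```

View pics/top7.png

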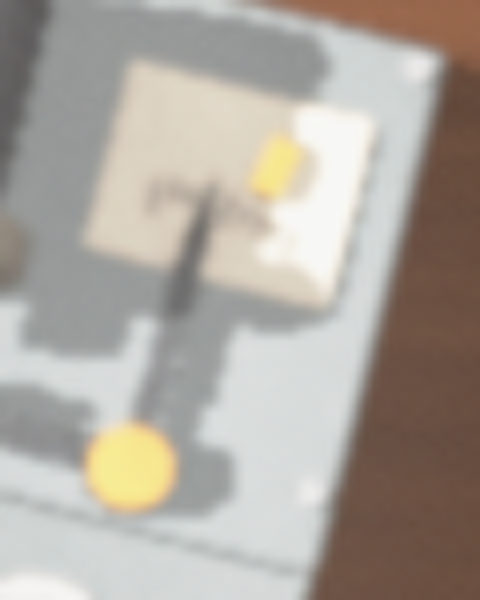

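View pics/side7.png

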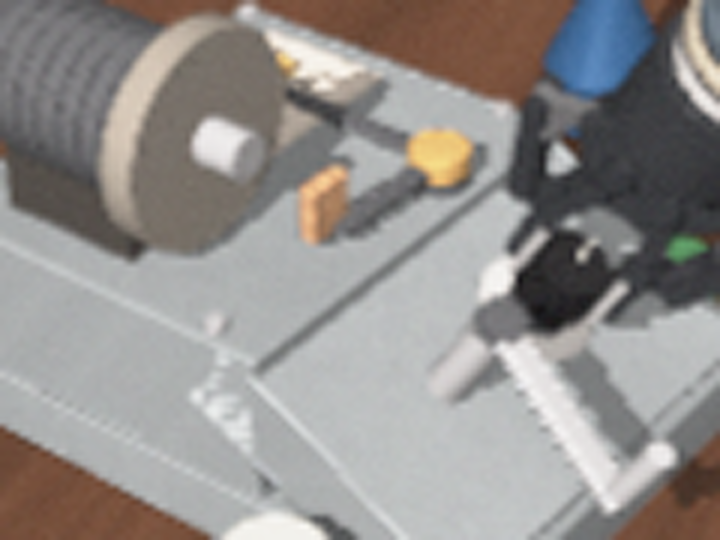

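The pointer moved about 10°, as expected, and the tab is unmoved. I'll measure the remaining angle with masks.

```bash
cat > meas.py <<'E'
from plan import *
import sys
a=cv2.imread(f"pics/raw_top{sys.argv[1]}.png")
h=cv2.cvtColor(a,cv2.COLOR_BGR2HSV); m=((h[...,0]>15)&(h[...,0]<35)&(h[...,1]>110)&(h[...,2]>150)).astype(np.uint8)
m[:, :305]=0; m[:,365:]=0; m[:135]=0; m[210:]=0
n,l,st,ce=cv2.connectedComponentsWithStats(m)
w=h[...,1].astype(float)*m
cs=[]
for i in range(1,n):
    if st[i,4]<8: continue
    ys,xs=np.where(l==i); ww=w[ys,xs]; cs.append(((xs*ww).sum()/ww.sum(),(ys*ww).sum()/ww.sum(),st[i]))
    print(cs[-1])
drum=max(cs,key=lambda c:c[1]); tab=min(cs,key=lambda c:c[1])
D=onz('top',drum[0],drum[1],.147); 
for z in (.135,.137,.140):
    T=onz('top',tab[0],tab[1],z); print('tab r',np.linalg.norm((T-D)[:2]),'ang',np.degrees(np.arctan2(*(T-D)[[1,0]])))
# pointer: dark pixels beyond drum, line fit on world z=.137
g=cv2.cvtColor(a,cv2.COLOR_BGR2GRAY)
big=cv2.resize(a[135:210,305:365],None,fx=8,fy=8,interpolation=cv2.INTER_CUBIC); 
tip=[float(v) for v in sys.argv[2:4]]; mid=[float(v) for v in sys.argv[4:6]]
f=lambda u,v:onz('top',305+(u+.5)/8-.5,135+(v+.5)/8-.5,.137)
for nm,p in(('tip',tip),('mid',mid)):
    P=f(*p); print(nm,'r',np.linalg.norm((P-D)[:2]).round(4),'ang',np.degrees(np.arctan2(*(P-D)[[1,0]])).round(2))
E
python3 meas.py 7 211 184 180 300
```

```text
Traceback (most recent call last):
  File "meas.py", line 13, in <module>
    drum=max(cs,key=lambda c:c[1]); tab=min(cs,key=lambda c:c[1])
ValueError: max() iterable argument is empty
```

```bash
python3 -c "
import cv2
a=cv2.imread('pics/raw_top7.png');h=cv2.cvtColor(a,cv2.COLOR_BGR2HSV)
print(a[193,321],h[193,321],a[155,339],h[155,339])"
sed -i 's/>15)/>14)/; s/\[\.\.\.,1\]>110/[...,1]>75/' meas.py; python3 meas.py 7 211 184 180 300
```

```text
[146 233 247] [ 26 104 247] [144 232 247] [ 26 106 247]
(np.float64(339.05994442238983), np.float64(155.44382691544263), array([337, 152,   5,   8,  26], dtype=int32))
(np.float64(321.0473186119874), np.float64(193.1036803364879), array([316, 188,  11,  11,  95], dtype=int32))
tab r 0.1302771947167536 ang -24.9802262226821
tab r 0.1298005945432806 ang -24.936411758206003
tab r 0.1290858379172267 ang -24.870083495586243
tip r 0.1146 ang -15.18
mid r 0.0684 ang -15.83
```

Request:
drive_tool --motion '[0,0,0,0,0,7,20,0,0,0,0,0,17,20,0,0,0,0,0,27,20,0,0,0,0,0,37,20,0,0,0,0,0,47,20,0,0,0,0,0,57,20,0,0,0,0,0,67,20,0,0,0,0,0,73,20]'

```text
t: 11.05
tcp_pos: [0.5552, -0.1214, 0.1016]
tool_rot: [-0.15, 0.955, -0.103, 0.236]
force: [1.6, -1.4, -5.4]
finger_gap: 0.432
```

```bash
python3 look.py 8
```

```text
t 11.05 panel [-1.7 -3.1 18.1] rot [ 6.000e-01 -1.000e-01 -1.218e+02] q [-0.47  0.6   2.08  1.97  0.11  1.99] F_panel [-1.1 -1.  -5.6] gap 36.9
```

View pics/top8.png

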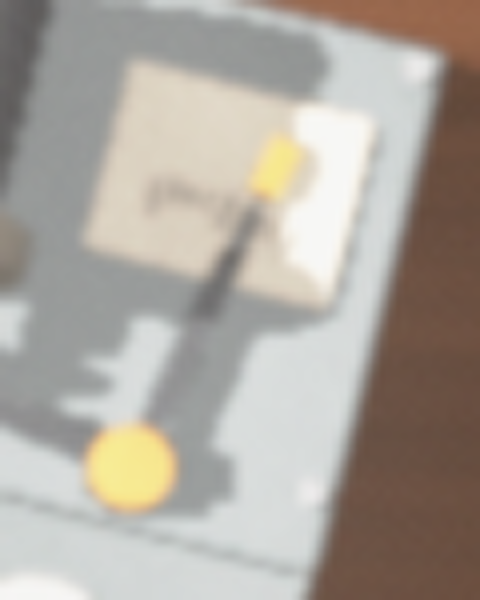

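```bash
python3 meas.py 8 260 200 207 305
```

```text
(np.float64(339.0239651416122), np.float64(155.61147421931736), array([337, 152,   5,   8,  29], dtype=int32))
(np.float64(320.96934471762165), np.float64(193.03034667215306), array([316, 188,  11,  11,  97], dtype=int32))
tab r 0.1296653939054035 ang -25.17026432139484
tab r 0.12918916663811916 ang -25.12686826533503
tab r 0.1284749659825249 ang -25.061171022044118
tip r 0.1155 ang -25.08
mid r 0.0702 ang -24.54
```

The pointer is on the tab, with tip angle -25.1° against -25.1° for the tab. I'll release and retreat along the knob axis.

Request:
drive_tool --motion '[0,0,0,0,0,0,45,0,0,0,0,0,0,52,0,0,0,0,0,0,52,0,0,-20,0,0,0,52,0,0,-50,0,0,0,52,0,0,-90,0,0,0,50,0,0,-110,0,0,0,50,0,0,-110,0,0,0,50]'

```text
t: 12.15
tcp_pos: [0.4947, -0.1091, 0.1846]
tool_rot: [-0.152, 0.951, -0.106, 0.247]
force: [0.3, 0.5, -0.9]
finger_gap: 0.586
```

```bash
python3 look.py 9; python3 - <<'E'
from plan import *
rows([tgt((-92,96,z),np.radians(280)) for z in(125,)],60)
E
```

```text
t 12.15 panel [-13.6  -5.6 120.8] rot [  -0.6   -1.3 -122. ] q [-0.52  0.36  2.18  1.06  0.16  2.85] F_panel [-0.4  0.5 -0.9] gap 50.1
13.3, 128.4, -7.6, -0.4, 1.1, 41.9, 60
```

View pics/top9.png

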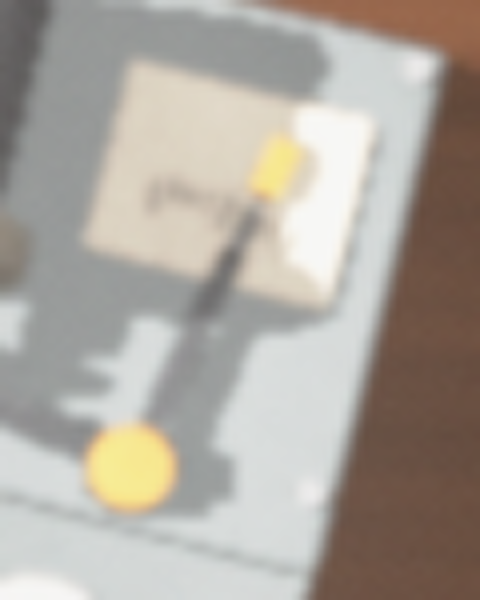

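View pics/side9.png

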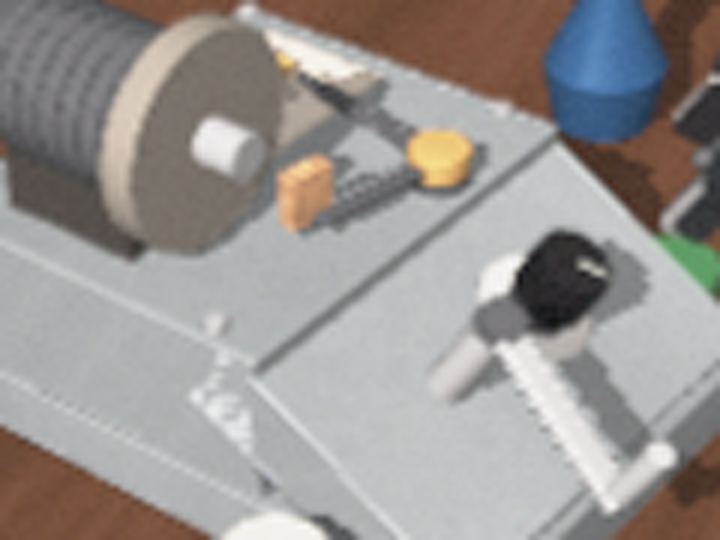

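The pointer held, but q6 is at its limit, so I'll unwind the wrist before going to the peg.

Request:
drive_tool --motion '[0,0,-2,0,0,-8,50,0,0,-4,0,0,-18,50,0,0,-6,0,0,-28,50,0,0,-8,0,0,-38,50,0,0,-8,0,0,-48,50,0,0,-8,0,0,-58,50,0,0,-8,0,0,-68,50,0,0,-8,0,0,-78,50]'

```text
t: 13.25
tcp_pos: [0.4931, -0.1092, 0.1896]
tool_rot: [0.718, -0.642, 0.237, -0.125]
force: [0.3, -0.6, -0.4]
finger_gap: 0.589
```

```bash
python3 - <<'E'
from plan import *
where(); a=np.array([-40,40,130]);b=np.array([-92,96,125])
rows([tgt(a,np.radians(115)),tgt(b,np.radians(100))],50)
E
```

```text
t 13.25 panel [-12.4  -6.  125.9] rot [ -0.4   1.5 159.8] q [-0.53  0.34  2.17  0.97  0.18  1.58] F_panel [ 0.1 -0.5 -0.6] gap 50.3
-52.6, 9.9, -4.7, -0.8, -0.9, -44.8, 50
-123.2, 39.5, -0.8, -0.6, -1.0, -59.8, 50
```

Request:
drive_tool --motion '[-15,5,-10,0,0,-9,50,-31,10,-12,0,0,-19,50,-46,15,-12,0,0,-29,50,-62,20,-12,0,0,-39,50,-78,25,-12,0,0,-48,50,-93,30,-10,0,-1,-55,50,-109,35,-8,0,-1,-60,50,-123,39.5,-5,0,-1,-60,50]'

```text
t: 14.25
tcp_pos: [0.4626, -0.0149, 0.1663]
tool_rot: [0.912, -0.31, 0.267, -0.038]
force: [0.7, 0.3, 0.7]
finger_gap: 0.587
```

```bash
python3 - <<'E'
from plan import *
where();b=np.array([-92,96,125])
rows([tgt(b,np.radians(100))],50)
E
```

```text
t 14.25 panel [-69.2  78.3 131.8] rot [  0.8   2.3 114.1] q [-0.32  0.38  2.3   2.39  0.1  -0.47] F_panel [0.9 0.4 0.3] gap 50.2
-28.1, -6.5, 6.8, -1.9, -0.7, -14.2, 50
```

Request:
drive_tool --motion '[-10,-2,0,-1,0,-5,50,-20,-4,2,-2,0,-10,50,-28,-6.5,4,-2,-1,-14,50,-28,-6.5,6,-2,-1,-14,50,-28,-6.5,6,-2,-1,-14,50,-28,-6.5,6,-2,-1,-14,50]'

```text
t: 15.0
tcp_pos: [0.4511, 0.0061, 0.1494]
tool_rot: [0.946, -0.201, 0.256, 0.008]
force: [0.4, -0.3, 0.3]
finger_gap: 0.583
```

```bash
python3 - <<'E'
from plan import *
where();b=np.array([-92,96,125])
rows([tgt(b,np.radians(100)),tgt(b-[0,0,54],np.radians(100))],50)
for n in("side","top"):
    s=manip.snapshot(n); a=s['color'][:,:,::-1]
    a=a[165:240,285:365] if n=='side' else a[195:265,250:330]
    cv2.imwrite(f"pics/{n}10.png",cv2.resize(a,None,fx=8,fy=8,interpolation=cv2.INTER_CUBIC))
E
```

```text
t 15.0 panel [-91.6  96.  125.2] rot [  0.2  -0.3 100.2] q [-0.23  0.42  2.31  3.17  0.11 -1.42] F_panel [ 0.6 -0.2  0.1] gap 49.8
-0.4, 0.0, 0.2, 0.0, 0.3, -0.2, 50
-0.1, 0.0, 54.2, 0.0, 0.3, -0.2, 50
```

View pics/side10.png

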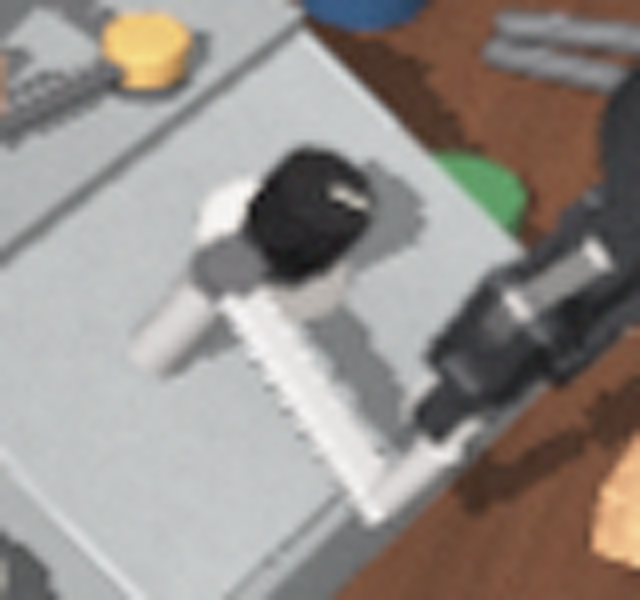

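View pics/top10.png

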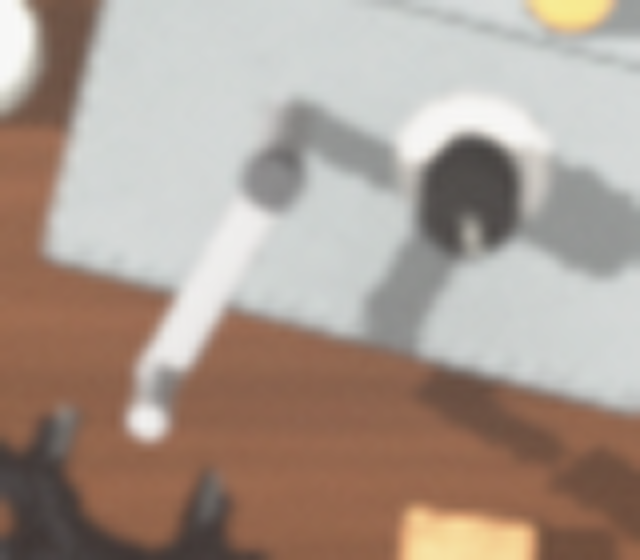

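The jaws are centred on the peg to about 3 mm: top10 tips at (65,415) and (210,480), peg at (148,422). I'll descend and grip.

Request:
drive_tool --motion '[0,-1,15,0,0,0,50,0,-2,30,0,0,0,50,0,-2,45,0,0,0,50,0,-2,54,0,0,0,50,0,-2,54,0,0,0,25,0,-2,54,0,0,0,5,0,-2,54,0,0,0,5,0,-2,54,0,0,0,5]' --force 25

```text
t: 16.1
tcp_pos: [0.4774, 0.0015, 0.1032]
tool_rot: [0.945, -0.201, 0.256, 0.008]
force: [-1.7, -0.9, 0.6]
finger_gap: 0.152
```

```bash
python3 - <<'E'
from plan import *
where()
E
```

```text
t 16.1 panel [-91.7  97.8  72. ] rot [  0.2  -0.2 100.2] q [-0.23  0.57  2.29  3.17  0.24 -1.41] F_panel [-0.9 -1.2  1.2] gap 13.0
```

```bash
cat > arc.py <<'E'
from plan import *
import sys
where()
rows([tgt((-1-95*np.sin(t),72-95*np.cos(t),72),max(t*100/106,0)) for t in np.radians([float(v) for v in sys.argv[1:]])],5)
E
python3 arc.py 101 92 83 74 65 56 50 50
```

```text
t 16.1 panel [-91.7  97.8  72. ] rot [  0.2  -0.2 100.2] q [-0.23  0.57  2.29  3.17  0.24 -1.41] F_panel [-0.9 -1.2  1.2] gap 13.0
-1.2, 8.0, -0.0, 0.0, 0.3, -4.9, 5
-0.2, 22.9, -0.0, 0.0, 0.3, -13.4, 5
3.0, 37.4, -0.0, -0.0, 0.3, -21.9, 5
8.6, 51.3, -0.0, -0.0, 0.3, -30.4, 5
16.2, 64.1, -0.1, -0.1, 0.3, -38.9, 5
25.7, 75.5, -0.1, -0.1, 0.3, -47.4, 5
33.0, 82.3, -0.1, -0.1, 0.3, -53.0, 5
33.0, 82.3, -0.1, -0.1, 0.3, -53.0, 5
```

Request:
drive_tool --motion '[-1,8,0,0,0,-5,5,0,23,0,0,0,-13.5,5,3,37.5,0,0,0,-22,5,8.6,51,0,0,0,-30.5,5,16,64,0,0,0,-39,5,25.7,75.5,0,0,0,-47.5,5,33,82,0,0,0,-53,5,33,82,0,0,0,-53,5]'

```text
t: 17.1
tcp_pos: [0.4725, -0.0866, 0.1126]
tool_rot: [0.935, 0.242, 0.227, 0.122]
force: [1.3, 1.1, -1.3]
finger_gap: 0.151
```

```bash
python3 arc.py 44 36 28 20 12 6 2 2
```

```text
t 17.1 panel [-72.9  11.   72. ] rot [ 0.2 -0.1 47.2] q [-0.49  0.54  2.29  2.57  0.23 -1.98] F_panel [ 0.3  1.3 -1.6] gap 12.9
-0.7, 9.4, -0.1, -0.1, 0.1, -5.7, 5
1.0, 22.5, -0.1, -0.1, 0.1, -13.2, 5
4.5, 35.3, -0.1, -0.1, 0.1, -20.8, 5
9.7, 47.5, -0.2, -0.1, 0.1, -28.3, 5
16.5, 58.8, -0.2, -0.1, 0.1, -35.9, 5
22.7, 66.6, -0.2, -0.2, 0.1, -41.5, 5
27.2, 71.5, -0.2, -0.2, 0.1, -45.3, 5
27.2, 71.5, -0.2, -0.2, 0.1, -45.3, 5
```

Request:
drive_tool --motion '[-0.7,9.4,0,0,0,-6,5,1,22.5,0,0,0,-13,5,4.5,35.3,0,0,0,-21,5,9.7,47.5,0,0,0,-28,5,16.5,59,0,0,0,-36,5,22.7,66.6,0,0,0,-41.5,5,27,71.5,0,0,0,-45,5,27,71.5,0,0,0,-45,5]'

```text
t: 18.1
tcp_pos: [0.5214, -0.1328, 0.1463]
tool_rot: [0.772, 0.582, 0.163, 0.198]
force: [-1.1, 0.9, -1.0]
finger_gap: 0.151
```

```bash
python3 arc.py 0 -2 -4
```

```text
t 18.1 panel [ -5.5 -22.1  71.9] rot [0.2 0.1 2.2] q [-0.54  0.47  2.12  1.26  0.16 -1.48] F_panel [-1.6  0.6 -0.2] gap 12.9
-0.7, 4.5, -0.2, -0.2, -0.1, -2.2, 5
-0.5, 7.8, -0.2, -0.2, -0.1, -2.2, 5
-0.2, 11.1, -0.2, -0.2, -0.1, -2.2, 5
```

Now I'll push gently towards the stop while watching the force.

Request:
drive_tool --motion '[0,3,0,0,0,-1,5,0,5,0,0,0,-2,5,0,7,0,0,0,-2,5,0,7,0,0,0,-2,5]'

```text
t: 18.6
tcp_pos: [0.5252, -0.1339, 0.1485]
tool_rot: [0.762, 0.595, 0.158, 0.2]
force: [-6.6, -2.3, -3.3]
finger_gap: 0.149
```

```bash
python3 arc.py 0
```

```text
t 18.6 panel [ -0.9 -22.4  71.9] rot [0.5 0.1 0.3] q [-0.54  0.47  2.11  1.13  0.16 -1.38] F_panel [-6.7 -3.8  0.1] gap 12.7
-0.6, -0.1, -0.1, -0.5, -0.1, -0.3, 5
```

Request:
drive_tool --motion '[0,4,0,0,0,0,5,0,6,0,0,0,0,5,0,6,0,0,0,0,5,0,6,0,0,0,0,5]'

```text
t: 19.1
tcp_pos: [0.5253, -0.134, 0.1486]
tool_rot: [0.764, 0.594, 0.156, 0.196]
force: [-13.2, -4.2, -6.4]
finger_gap: 0.152
```

```bash
python3 arc.py 0; python3 look.py 11
```

```text
t 19.1 panel [ -0.7 -22.4  71.8] rot [1.  0.  0.5] q [-0.54  0.47  2.1   1.03  0.17 -1.28] F_panel [-13.4  -7.2   0.3] gap 13.0
-0.6, -0.3, -0.1, -1.0, -0.0, -0.5, 5
t 19.1 panel [ -0.7 -22.4  71.8] rot [1.  0.  0.5] q [-0.54  0.47  2.1   1.03  0.17 -1.28] F_panel [-13.4  -7.2   0.3] gap 13.0
```

View pics/side11.png

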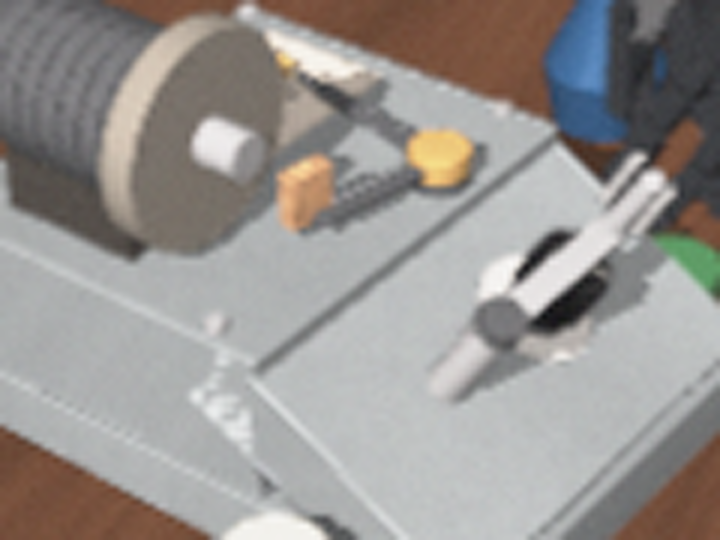

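It's firmly on the stop: 13 N of push moved it only 0.2 mm. I'll relax, open and retreat.

Request:
drive_tool --motion '[0,0.5,0,0,0,0,5,0,0.5,0,0,0,0,25,0,0.5,0,0,0,0,45,0,0,0,0,0,0,50,0,0,-20,0,0,0,50,0,0,-50,0,0,0,50,0,0,-90,0,0,0,50,0,0,-90,0,0,0,50]'

```text
t: 20.2
tcp_pos: [0.4831, -0.1236, 0.2298]
tool_rot: [0.763, 0.594, 0.157, 0.199]
force: [0.1, -1.0, 0.5]
finger_gap: 0.587
```

```bash
python3 look.py 12; python3 - <<'E'
import cv2
a=cv2.imread("pics/raw_top12.png")[115:255,245:375]; cv2.imwrite("pics/top12z.png",cv2.resize(a,None,fx=4.2,fy=4.2,interpolation=cv2.INTER_CUBIC))
E
python3 meas.py 12 260 200 207 305
```

```text
t 20.2 panel [  2.2 -22.4 163.9] rot [ 0.7 -0.   0.4] q [-0.57  0.24  2.12  0.5   0.34 -0.76] F_panel [ 0.5 -0.9  0.3] gap 50.2
(np.float64(339.05277349768875), np.float64(155.56240369799693), array([337, 152,   5,   8,  27], dtype=int32))
(np.float64(320.9686177351089), np.float64(193.02745948177972), array([316, 188,  11,  11,  97], dtype=int32))
tab r 0.12983436807301654 ang -25.178655907945608
tab r 0.1293578876119349 ang -25.135339391009996
tab r 0.12864330683350525 ang -25.06976302989966
tip r 0.1155 ang -25.08
mid r 0.0702 ang -24.54
```

View pics/side12.png

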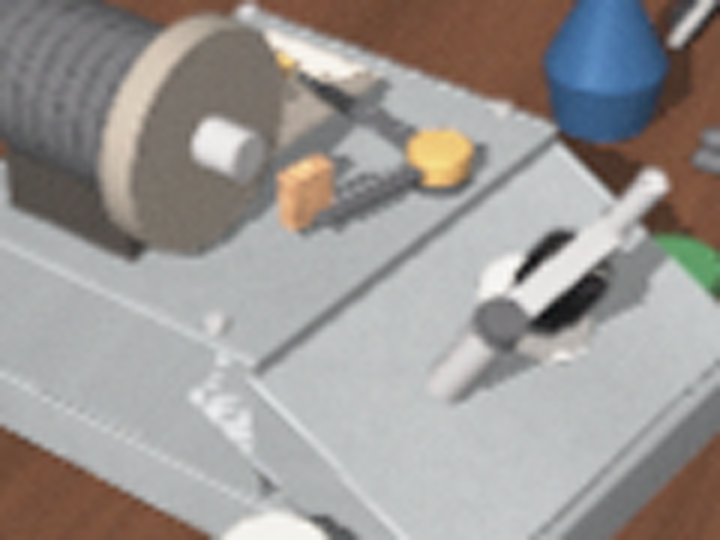

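View pics/top12z.png

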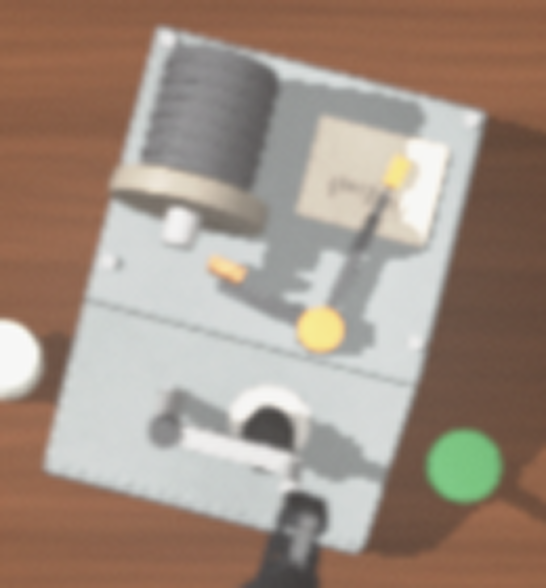

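View pics/top12.png

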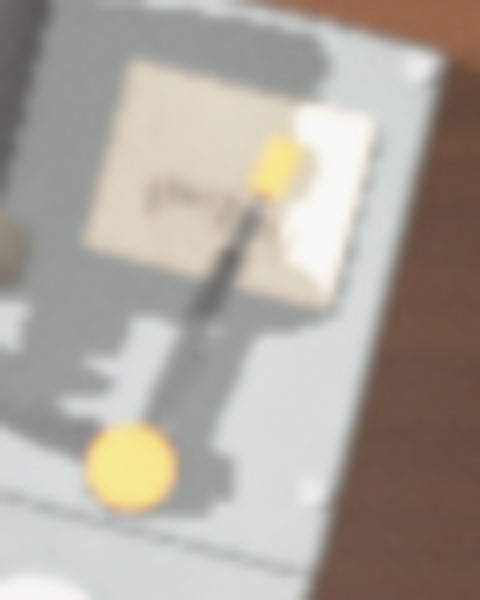

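View pics/raw_side12.png

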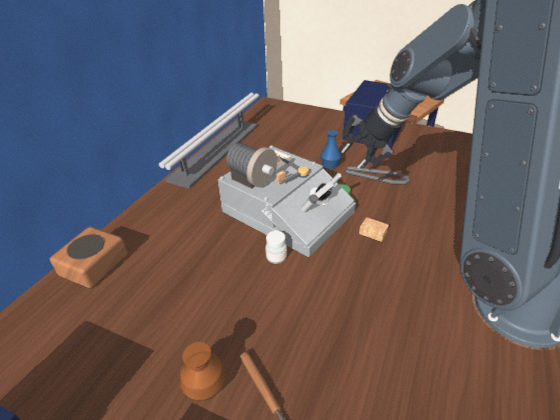

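```bash
python3 - <<'E'
import cv2,numpy as np
a=cv2.imread("pics/side0.png")[160:220,300:350];b=cv2.imread("pics/raw_side12.png")[160:220,300:350]
d=cv2.convertScaleAbs(cv2.absdiff(a,b))
cv2.imwrite("pics/cmp.png",cv2.resize(np.hstack([a,b,d]),None,fx=5.3,fy=5.3,interpolation=cv2.INTER_NEAREST))
A=cv2.imread("pics/side0.png");B=cv2.imread("pics/raw_side12.png")
m=cv2.absdiff(A,B).max(2)>40; m[:,350:]=0; n,l,st,c=cv2.connectedComponentsWithStats(m.astype(np.uint8)); print([s.tolist() for s in st[1:] if s[4]>2])
E
```

```text
[[341, 143, 9, 10, 47], [279, 157, 10, 7, 28], [277, 162, 8, 5, 27], [288, 163, 11, 8, 41], [276, 171, 27, 17, 258], [333, 173, 10, 11, 60], [314, 183, 15, 12, 33], [335, 184, 4, 3, 6], [319, 186, 15, 12, 34], [339, 188, 3, 4, 6]]
```

View pics/cmp.png

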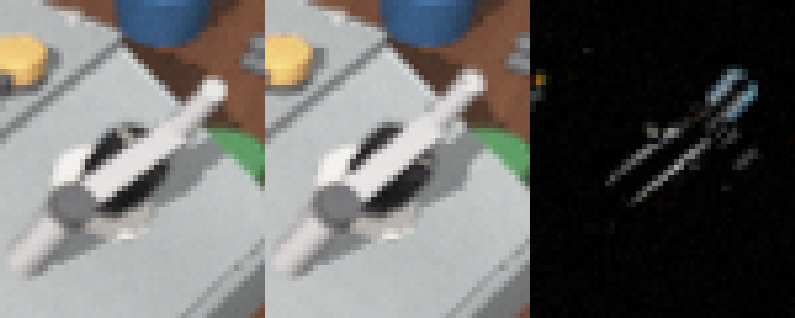

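```bash
python3 - <<'E'
from plan import *
w,e=tri(zt(291,484),(338.5,175.5)); print((Rp.T@(w-pf)*1000).round(1),e)
w,e=tri(zt(165,430),zs(518,315)); print((Rp.T@(w-pf)*1000).round(1),e)
E
```

```text
[ -0.1 -21.3  93.8] 0.006651880958035931
[ 0.7 73.7 61.3] 0.004119840480040829
```

The peg and post now line up along panel -y (panel x of -0.1 and 0.7 mm), and the pointer is on the tab. I'll hand in.

```bash
python3 -c "
from station import manip
print(manip.sign_off(), manip.sense()['t'])"
```

```text
the job is handed in; nothing more can be done
the job is handed in; nothing more can be done
```

The grinder's spring pressure is set and I handed the job in, at about 20 s of the 62 s allowed. In order:

1. **Keeper out:** I gripped the peg and swung the keeper out to about 1.8 rad, past the quarter turn.
2. **Knob:** I turned it clockwise 75°, looked, then turned another 73°.
3. **Keeper back:** I swung it home onto its stop, let go and backed off about 90 mm.

**Last checks:**
- **Pointer:** it stands at -25.1° from the arm's pivot, and the tab's centre is also at -25.1°. I judge it within about 1 mm of the tab's centre. It did not move when I released the knob or swung the keeper.
- **Tab:** it is where it was between the pictures.
- **Keeper:** it is on a hard stop, since doubling the push to 13 N moved it only 0.2 mm. From the pictures the bar lies along panel -y to within about 0.5°.
- **Other items:** in the side view I compared the first and last pictures up to column 350 and saw changes only on the grinder and at the gripper. The rest I judged by eye in the final pictures.

**What disagreed:**
- **Cameras:** sight lines from the two cameras miss each other by 4 to 7 mm. My first grinder fit was about 3 to 4 mm off along the panel, and I corrected it from the keeper and knob sightings before gripping the knob.
- **Keeper's start position:** it sat about 2 to 3 mm at the peg short of its stop to begin with, so it is now slightly more closed than I found it.
- **Wrist:** while backing away from the knob, the last joint reached its limit (2.85 rad) and the tool drifted about 12 mm sideways in free air. It touched nothing, and I unwound the wrist before going on.

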